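Lay the breakfast table from one carried stack

ROBOT

A 6-joint arm with a two-finger parallel gripper is mounted at the origin on the work surface. World frame = base frame: x ahead of the robot, y to its left, z up, the work surface at z = 0. Lengths are in m, angles in rad, forces in N, time in s.
With the tool pointing down it reaches from about 0.4 to 0.925 m from the base axis. Payload 12.5 kg.
Tool frame: the origin (TCP) lies between the finger pads; the fingertips stand ctrl.tip_reach ahead of it and the grasp point (between the pads) lies 5 mm behind it (ctrl.tip_reach is the distance from the TCP to the fingertips, in m); z points along the fingers, y is the line along which they close (so a half turn about z gives the same grasp; the last joint's range is limited). The gripper opens to 95 mm and grips with 3 to 60 N. Pads are 20 mm wide; open, the fingers measure 119 mm over their backs; the gripper's body (75 mm by 180 mm) begins 59 mm behind the grasp point.
Start: joints at [-1.255, 0.491, 1.559, -0, 1.092, -0.106], TCP at [0.256, -0.57, 0.204] pointing down, gripper open.
Joint ranges: [-3.1, 3.1], [-0.84, 2.19], [0.05, 2.79], [-1.13, 4.28], [0.06, 2.93], [-2.69, 2.69]. Speed limits (rad/s): [2.22, 2.22, 2.79, 3.14, 3.14, 3.14].

INTERFACE

Orientations are given as a rotation vector (axis times angle).
In Python, from station import ctrl, eyes gives the robot as it stands.
- The arm moves only by the tool arm_command, never from a script. Its argument "motion" is text: rows parted by semicolons, each of 5 numbers parted by spaces: the shift along the tool's x, y, z in cm, then the turn about the tool's z in degrees, then the finger opening in cm, from 0 to 9.51. A call has 1 to 5 rows; each row shifts and turns the commanded pose from where the row before left it, along the tool's axes as they then stand; what a row does not reach is not made up. A row lasts 1/10 s, in which the tool goes at most 50 mm and 8.59 degrees, less where a joint would pass 70% of its speed; a pose out of reach is approached as far as the arm can. A call with a gripper value outside its range is refused whole. The fingers move at their own pace and stop on an object; the grip force is fixed at half the most. Time passes only in rows, so rows that do not move let the fingers close. It gives the time, the measured TCP pose, the force, the opening and the grip force at its end, in the units of the state.
- ctrl.get_state(): the state, without advancing time (a new reading comes with each control period).
- eyes.grab_frame(name): name is "side" or "top"; returns (picture, depth): 400x640x3 uint8, blue, green, red; 400x640 float32, m along the optical axis (not along the pixel's ray), 0 where there is no reading.
- eyes.calibration(name): a dict with "mtx" (3x3 intrinsics, pixels), "k1" (the pictures are not rectified: a ray, as slopes to the right and down, at radius r is drawn at 1 + k1 r^2 times it, then the intrinsics apply), "R" (3x3) and "t" (3): a world point X has camera coordinates R X + t. Camera axes: x right, y down, z forward; pixel columns grow to the right and rows downward; lengths in m; the calibration is good to about 2 mm. A picture is of the moment at which its call begins. calibration takes no time and is no camera call.
- ctrl.hand_in(): hands the job in; it is judged then, once.
Trained networks look in the newest picture that a camera, given by its name, has taken for a name from the list of things; names that differ only in an ending like _2 or _b are one class to them, and where a whole thing is asked for, a point or a joint stands for the part that bears it (a point fixed in the world has none). Each returns a list of dicts, best first, with "score" (0 to 1); they miss things now and then, are a little off and sometimes report something else, mostly with a low value. They report only what shows in the picture. A call takes as long as a camera call. They do not tell look-alikes from the thing itself.
- eyes.outline_of(camera, query): "region" (400x640 bool, what is visible of it) and "extent" ([left, top, width, height] in pixels, round what is visible of it).
The state is a dict: "time_s": time; "joint_pos": joint angles; "joint_vel": joint speeds; "joint_efforts": joint torques, N m; "tool_pos": TCP position; "tool_rot": TCP orientation; "wrist_force": force on the tool from outside, world axes, zero at the start; "torque": the same for the moment, N m; "width": finger opening in m; "grasp_force": force on a finger pad.
Only numpy, scipy, OpenCV 4.12 (cv2) and the standard library are available. Lean on these libraries where they do the work, as an engineer would, in place of code of your own. Each camera call takes 0.05 s, during which the arm holds its last target. There are 200 camera calls.

TASK

Breakfast is being laid, and an egg cup, a square honey pot, a round jam pot and an oblong butter tub have been carried in as one stack. Take the stack apart and set each thing down gently, without dropping or tipping it, upright in the middle of its own place: the egg cup on the blue breakfast plate, the honey pot on the cork coaster, the jam pot on the saucer, and the butter tub on the small wooden board, lengthwise along it. Leave the drinking glass and the bowl of eggs where they stand.

Things in the scene. Friction and masses are not known exactly. Their poses are not given: they have to be found in the camera images.
- egg_cup: Egg cup, off-white stoneware, empty, on top of the stack at the start: round foot 40 mm across, thin stem, upright-sided bowl 48 mm across from 38 mm above the foot up to the rim at 62 mm (grip it there, across the bowl); origin at the centre of its underside, z up. About 90 g.
- honey_pot: Square honey pot, off-white stoneware with a flat wooden lid that stays on, second from the top of the stack: 52 x 52 mm with rounded corners, 46 mm tall in all (stoneware to 38 mm, lid above it); origin at the centre of its underside, z up, x and y square to its sides. About 170 g.
- jam_pot: Round jam pot, off-white stoneware with a flat wooden lid that stays on, third from the top of the stack: 66 mm across, 48 mm tall in all (stoneware to 40 mm, lid above it); origin at the centre of its underside, z up. About 240 g.
- butter_tub: Oblong butter tub, off-white stoneware with a flat wooden lid that stays on, at the bottom of the stack, standing on the table: 112 mm long (its x), 66 mm wide (its y), 50 mm tall in all (stoneware to 40 mm, lid above it); origin at the centre of its underside, z up. About 380 g.
- breakfast_plate: Dark blue breakfast plate, loose on the table, 200 mm across, rim 20 mm high; flat middle 130 mm across, its upper face 6 mm above the origin; origin at the centre of its underside, z up.
- saucer: Off-white stoneware saucer, loose on the table, 150 mm across, rim 16 mm high; flat middle about 88 mm across, its upper face 5 mm above the origin; origin at the centre of its underside, z up.
- coaster: Round cork coaster, loose on the table, 95 mm across and 8 mm thick, flat; origin at the centre of its underside, z up.
- board: Small dark wooden serving board, loose on the table, 170 mm long (its x), 110 mm wide (its y), 15 mm thick, flat; origin at the centre of its underside, z up. (A much larger board with a loaf on it stands at the back: not this one.)
- tumbler: Amber drinking glass, empty, open, without a handle, standing to the left of the place settings (seen from the robot), 70 mm across, 95 mm tall; to be left alone; origin at the centre of its underside.
- egg_bowl: Off-white bowl with two brown eggs fixed in it, in the middle of the table beyond the nearest place, 108 mm across, 48 mm tall; to be left alone; origin at the centre of its underside.
There are look-alikes about, which are no part of the job. What is shaped like the honey_pot but red or yellow is not meant.

How it is judged:
By the outcome, as a careful person would: the job done as asked, in the order asked, and still so for the second after the job is handed in, with the robot touching nothing.
It also fails if it takes over 138 s, if anything falls off the work surface, if the arm or the gripper's body presses on something with over 40 N, if the wrist force passes 120 N, or if a joint passes its speed limit or range.

## Working session

There is one attempt and no reset: what is moved stays moved. The work goes in short steps, Python scripts to look and compute and a tool call to move; the robot and the scene stay as the last step left them, time stands still between calls to the robot, and variables do not carry over. Pictures are saved under pics/ and viewed, at most 14 in all, crops included, and the job is handed in when it is done.

Besides the shell and the picture viewer there is one more tool, called after "Request:" as name(argument=value, ...) on one line, values as JSON. arm_command: Moves the arm, as the interface text tells. Its arguments: {"type":"object","properties":{"motion":{"type":"string"}},"required":["motion"]}

```bash
ls; mkdir -p pics
cat > h.py <<'E'
import numpy as np, cv2
from station import ctrl, eyes
def save(n,f):
    p,d=eyes.grab_frame(n); cv2.imwrite(f,p); return p,d
def world(n,u,v,d):
    c=eyes.calibration(n); K=np.array(c["mtx"]); 
    xy=cv2.undistortPoints(np.array([[[u,v]]],float).reshape(-1,1,2) if np.isscalar(u) else np.stack([u,v],-1).astype(float).reshape(-1,1,2),K,np.array([c["k1"],0,0,0,0.]))[:,0]
    d=np.atleast_1d(d)
    P=np.c_[xy*d[:,None],d]
    return (P-np.array(c["t"]))@np.array(c["R"])
def cloud(n,d,m):
    v,u=np.nonzero(m&(d>0)); return world(n,u,v,d[v,u])
E
python3 - <<'E'
from h import *
for n in("top","side"): save(n,f"pics/{n}0.png"); c=eyes.calibration(n); print(n,c)
s=ctrl.get_state(); print(s,ctrl.tip_reach)
E
```

```text
pics
top {'mtx': array([[368.91866163,   0.        , 323.80081347],
       [  0.        , 368.91866163, 204.72647328],
       [  0.        ,   0.        ,   1.        ]]), 'k1': -0.08042410615428527, 'R': array([[ 0.00116991, -0.9997506 , -0.02230179],
       [-0.98720231,  0.00240179, -0.15945476],
       [ 0.15946856,  0.02220293, -0.9869533 ]]), 't': array([0.06851858, 0.64185321, 0.9271637 ])}
side {'mtx': array([[509.44552833,   0.        , 315.95182883],
       [  0.        , 509.44552833, 198.95322877],
       [  0.        ,   0.        ,   1.        ]]), 'k1': -0.0028512711289839774, 'R': array([[-9.99773888e-01, -2.12643400e-02, -1.43526674e-05],
       [-1.19040947e-02,  5.60247366e-01, -8.28239809e-01],
       [ 1.76200140e-02, -8.28052364e-01, -5.60373820e-01]]), 't': array([0.61183159, 0.0963251 , 1.64640835])}
{'time_s': 0.1, 'joint_pos': array([-1.25459142e+00,  4.91504539e-01,  1.55937453e+00,  4.42226540e-05,
        1.09167507e+00, -1.05640022e-01]), 'joint_vel': array([ 0.00060576, -0.00280833, -0.00051071, -0.00076569, -0.00040787,
        0.00024649]), 'joint_efforts': array([ 1.32932695e-03, -6.13623333e+01, -2.58605236e+01,  6.93635107e-02,
        4.69677988e-02, -3.72705335e-05]), 'tool_pos': array([ 0.25584508, -0.57000494,  0.20332173]), 'tool_rot': array([-3.07103702e+00, -6.57497771e-01,  9.73971095e-05]), 'wrist_force': array([ 0.46796325,  0.08526175, -0.54441338]), 'torque': array([-0.05770859,  0.01645617, -0.02983475]), 'grasp_force': 0.0, 'width': 0.09506164522651302} 0.014
```

```bash
sleep 1; ls pics
```

```text
side0.png
top0.png
```

View pics/top0.png

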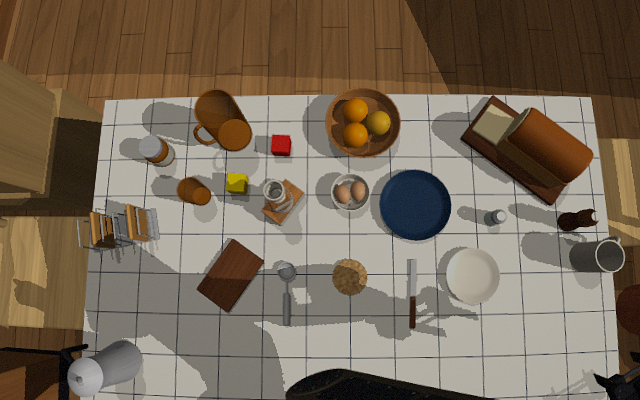

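View pics/side0.png

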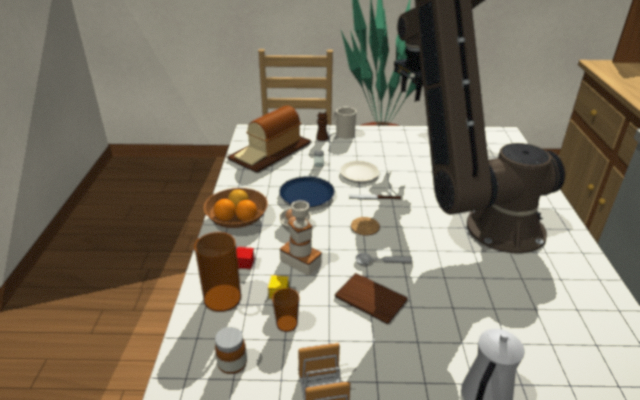

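Run:
```python
from h import *
fr={n:eyes.grab_frame(n) for n in("top","side")}
np.savez('f0.npz',**{n+k:v for n in fr for k,v in zip("pd",fr[n])})
R={}
for n in fr:
  for q in "egg_cup honey_pot jam_pot butter_tub breakfast_plate saucer coaster board tumbler egg_bowl".split():
    for i,r in enumerate(eyes.outline_of(n,q)):
      if r["score"]<.2: continue
      P=cloud(n,fr[n][1],r["region"]); R[f"{n}-{q}-{i}"]=r["region"]
      print(n,q,round(r["score"],2),[int(x) for x in r["extent"]],np.round(np.median(P,0),3),np.round(np.percentile(P,[2,98],axis=0),3).tolist() if len(P) else'')
np.savez('r0.npz',**R)
print(ctrl.get_state()["time_s"])
```

```text
top egg_cup 0.78 [264, 179, 20, 24] [0.656 0.183 0.181] [[0.629, 0.157, 0.147], [0.673, 0.201, 0.208]]
top honey_pot 0.93 [272, 132, 18, 25] [0.811 0.187 0.046] [[0.791, 0.165, 0.009], [0.84, 0.212, 0.05]]
top honey_pot 0.61 [269, 193, 23, 18] [0.634 0.167 0.142] [[0.619, 0.149, 0.097], [0.659, 0.194, 0.148]]
top honey_pot 0.59 [225, 172, 24, 21] [0.706 0.306 0.046] [[0.681, 0.283, 0.022], [0.732, 0.333, 0.05]]
top jam_pot 0.71 [275, 190, 16, 21] [0.626 0.166 0.087] [[0.62, 0.153, 0.063], [0.67, 0.186, 0.1]]
top butter_tub 0.66 [332, 259, 35, 37] [0.452 0.001 0.009] [[0.409, -0.04, 0.004], [0.494, 0.041, 0.012]]
top breakfast_plate 0.85 [377, 171, 77, 71] [ 0.649 -0.183  0.008] [[0.558, -0.27, 0.003], [0.737, -0.092, 0.021]]
top saucer 0.64 [447, 246, 53, 59] [ 0.455 -0.335  0.008] [[0.389, -0.399, 0.002], [0.522, -0.267, 0.018]]
top saucer 0.54 [266, 189, 27, 23] [0.633 0.168 0.143] [[0.619, 0.149, 0.108], [0.658, 0.198, 0.148]]
top coaster 0.83 [333, 256, 34, 39] [0.452 0.001 0.009] [[0.409, -0.042, 0.004], [0.497, 0.044, 0.012]]
top board 0.61 [264, 177, 21, 23] [0.655 0.183 0.181
[... 1150 characters left out ...]
02  0.01 ] [[0.563, -0.277, 0.003], [0.741, -0.111, 0.024]]
side breakfast_plate 0.47 [289, 236, 25, 20] [0.653 0.207 0.082] [[0.622, 0.184, 0.054], [0.685, 0.215, 0.101]]
side saucer 0.95 [342, 160, 37, 16] [ 0.456 -0.349  0.01 ] [[0.394, -0.405, 0.002], [0.524, -0.281, 0.021]]
side coaster 0.6 [350, 212, 24, 26] [0.456 0.003 0.01 ] [[0.413, -0.047, 0.002], [0.499, 0.043, 0.014]]
side board 0.71 [335, 277, 69, 44] [0.457 0.334 0.016] [[0.376, 0.255, 0.007], [0.54, 0.405, 0.021]]
side tumbler 0.84 [270, 292, 33, 39] [0.68  0.434 0.066] [[0.649, 0.383, 0.004], [0.712, 0.451, 0.098]]
side egg_bowl 0.49 [275, 210, 35, 15] [ 0.708 -0.013  0.034] [[0.632, -0.067, 0.003], [0.733, 0.17, 0.147]]
1.2
```

The top picture shows the stack at about (278,197). The place settings are the plate (415,205), saucer (472,276), coaster (350,277) and small board (230,275). In the side picture the stack is at (300,235).

Things that could be confused with the targets, in top-view pixels:
- **Honey pot:** the red block (281,145) and the yellow block (237,183) share its shape. The real one is in the stack at about (280,200).
- **Small board:** the big loaf board (527,150).
- **Jam pot:** the jar (157,150).
- **Tumbler:** the big amber jug (222,120).

I choose the stack and will check it in a close crop.

```bash
cat >> h.py <<'E'
def toplane(n,uv,z):
    c=eyes.calibration(n); R=np.array(c["R"]);C=-R.T@np.array(c["t"])
    W=world(n,uv[:,0],uv[:,1],np.ones(len(uv)))-C
    return (C+W*((z-C[2])/W[:,2])[:,None])[:,:2]
def contour(m):
    cs,_=cv2.findContours(m.astype(np.uint8),cv2.RETR_EXTERNAL,cv2.CHAIN_APPROX_NONE)
    return max(cs,key=len)[:,0].astype(float)
def circ(P,r=None):
    from scipy.optimize import least_squares
    f=lambda p:np.hypot(P[:,0]-p[0],P[:,1]-p[1])-(r or p[2])
    s=least_squares(f,[*P.mean(0)[:2],r or .05],loss='soft_l1',f_scale=.002); return np.round([*s.x,np.abs(s.fun).mean()],4)
def rect(P):
    (c,s,a)=cv2.minAreaRect((P*1000).astype(np.float32)); return np.round(c,1),np.round(s,1),round(a,1)
E
python3 - <<'E'
from h import *
F=np.load('f0.npz');R=np.load('r0.npz')
for n in("top","side"):
  for q,z in(("breakfast_plate-0",.02),("saucer-0",.016),("coaster-0",.008)):
    print(n,q,circ(toplane(n,contour(R[f"{n}-{q}"]),z)))
  k={"top":"top-board-1","side":"side-board-0"}[n]
  P=cloud(n,F[n+"d"],R[k]); print(n,"board",rect(toplane(n,contour(R[k]),.015)),rect(P[np.abs(P[:,2]-.015)<.004][:,:2]))
  d=F[n+"d"]; P=cloud(n,d,np.ones_like(d,bool)); P=P[np.hypot(P[:,0]-.65,P[:,1]-.19)<.075]
  for nm,lo,hi in(("cup rim",.19,.22),("honey",.105,.14),("honeylid",.140,.150),("jam",.06,.095),("tub",.01,.04),("tublid",.045,.056)):
    Q=P[(P[:,2]>lo)&(P[:,2]<hi)][:,:2]; print(n,nm,len(Q),circ(Q),rect(Q))
a=cv2.resize(F["topp"][150:250,220:320],(500,500),interpolation=cv2.INTER_CUBIC)
b=cv2.resize(F["sidep"][190:290,250:310+40],(300*5//3,500),interpolation=cv2.INTER_CUBIC)
cv2.imwrite('pics/crop.png',cv2.resize(np.hstack([a,b]),(800,400)))
E
```

```text
top breakfast_plate-0 [ 0.6486 -0.1807  0.0975  0.0009]
top saucer-0 [ 0.4555 -0.3325  0.0731  0.0009]
top coaster-0 [0.4526 0.0013 0.0467 0.0009]
top board (array([455.9, 323.4]), array([111.7, 170.6]), 54.5) (array([456., 324.]), array([110.8, 169.5]), 55.4)
top cup rim 154 [0.6513 0.1795 0.0221 0.0009] (array([651.4, 179.3]), array([46.4, 46. ]), 2.1)
top honey 75 [0.6531 0.1835 0.0303 0.0025] (array([648.2, 178.8]), array([45.2, 52.6]), 34.6)
top honeylid 158 [0.6431 0.1772 0.0174 0.0047] (array([650.4, 181.4]), array([48.1, 49.7]), 31.3)
top jam 79 [6.529e-01 1.832e-01 3.240e-02 4.000e-04] (array([646.4, 179. ]), array([49.8, 64.6]), 32.9)
top tub 99 [1.0195 0.6708 0.6443 0.0029] (array([628.9, 167.4]), array([ 48.6, 122.6]), 27.4)
top tublid 449 [0.6588 0.1884 0.0468 0.0059] (array([653.5, 181.3]), array([ 63.6, 108.9]), 54.2)
side breakfast_plate-0 [ 0.6521 -0.1875  0.0971  0.0054]
side saucer-0 [ 0.4572 -0.3395  0.0704  0.0021]
side coaster-0 [ 0.4557 -0.001   0.0483  0.0015]
side board (array([458.3, 330. ]), array([118.2, 168.7]), 54.6) (array([457.1, 326. ]), array([113.3, 167.5]), 54.9)
side cup rim 197 [0.6538 0.1793 0.0221 0.0015] (array([653.2, 180. ]), array([52.3, 46.9]), 88.6)
side honey 227 [0.6534 0.1796 0.0285 0.0027] (array([655.9, 198.2]), array([35.4, 65.2]), 80.2)
side honeylid 130 [0.6542 0.179  0.0249 0.0042] (array([653.6, 182.2]), array([50.3, 57.3]), 34.7)
side jam 232 [0.6547 0.1806 0.0323 0.0015] (array([650. , 197.5]), array([66.7, 40. ]), 14.4)
side tub 346 [0.6443 0.1639 0.0589 0.006 ] (array([658.3, 206. ]), array([ 60.3, 125.9]), 83.8)
side tublid 281 [0.6498 0.1677 0.0497 0.007 ] (array([655.6, 179. ]), array([ 69.6, 113.9]), 54.2)
```

View pics/crop.png

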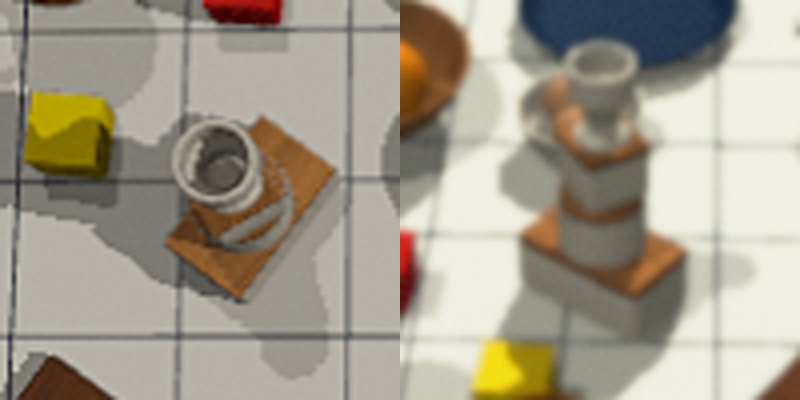

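The crop shows cup on honey pot on jam pot on butter tub, with the yellow and red look-alikes standing apart, so the choice holds. Next is a helper that works out the moves.

```bash
cat > plan.py <<'E'
import sys
from h import *
from scipy.spatial.transform import Rotation as Ro
s=ctrl.get_state(); M=Ro.from_rotvec(s["tool_rot"]).as_matrix(); p=s["tool_pos"]; psi=np.degrees(np.arctan2(M[1,0],M[0,0]))
print("t",s["time_s"],"tcp",p.round(4),"psi",round(psi,1),"tilt",M[2,:].round(3),"w",round(s["width"],4),"F",np.round(s["wrist_force"],1),s["grasp_force"])
# args: step_cm then waypoints x,y,z[,psi]
if len(sys.argv)>1:
  st=float(sys.argv[1])
  for a in sys.argv[2:]:
    v=[float(k) for k in a.split(",")]; T=np.array(v[:3])
    if len(v)>3 and abs(v[3]-psi)>.3:
      t=psi-v[3]; n=int(np.ceil(abs(t)/8.5)); print(f" turn {n} x {t/n:.2f}"); psi=v[3]
    d=(T-p)*100; c,q=np.cos(np.radians(psi)),np.sin(np.radians(psi))
    L=np.array([d[0]*c+d[1]*q,d[0]*q-d[1]*c,-d[2]]); n=max(1,int(np.ceil(np.linalg.norm(L)/st)))
    print(f" shift {n} x",(L/n).round(2),"total",L.round(2)); p=T
E
python3 plan.py 4.5 .3,-.5,.26,33.5 .6525,.1795,.26 .6525,.1795,.191
```

```text
t 1.2 tcp [ 0.2559 -0.5702  0.2039] psi 24.2 tilt [-0.  0. -1.] w 0.0953 F [-0.5 -1.1 -0.9] 0.0
 turn 2 x -4.67
 shift 3 x [ 2.52 -1.14 -1.87] total [ 7.55 -3.42 -5.61]
 shift 18 x [ 3.72 -2.07 -0.  ] total [ 66.9  -37.21  -0.  ]
 shift 2 x [0.   0.   3.45] total [0.  0.  6.9]
```

Request:
arm_command(motion="0 0 0 -4.65 9.5; 0 0 0 -4.65 9.5; 2.52 -1.14 -1.87 0 9.5; 2.52 -1.14 -1.87 0 9.5; 2.52 -1.14 -1.87 0 9.5")

```text
time_s: 1.7
tool_pos: [0.3004, -0.4992, 0.2605]
tool_rot: [-3.009, -0.904, 0.0]
wrist_force: [-0.2, 0.1, 0.4]
width: 0.0949
grasp_force: 0.0
```

Request:
arm_command(motion="3.72 -2.07 0 0 9.5; 3.72 -2.07 0 0 9.5; 3.72 -2.07 0 0 9.5; 3.72 -2.07 0 0 9.5; 3.72 -2.07 0 0 9.5")

```text
time_s: 2.2
tool_pos: [0.3987, -0.3095, 0.2601]
tool_rot: [3.008, 0.904, 0.0]
wrist_force: [1.4, -0.1, 1.8]
width: 0.0949
grasp_force: 0.0
```

Request:
arm_command(motion="3.72 -2.07 0 0 9.5; 3.72 -2.07 0 0 9.5; 3.72 -2.07 0 0 9.5; 3.72 -2.07 0 0 9.5; 3.72 -2.07 0 0 9.5")

```text
time_s: 2.7
tool_pos: [0.4968, -0.1205, 0.2601]
tool_rot: [3.008, 0.904, 0.001]
wrist_force: [0.1, -1.3, 0.4]
width: 0.0951
grasp_force: 0.0
```

```bash
python3 plan.py 4 .6525,.1795,.26,33.5 .6525,.1795,.191
```

```text
t 2.7 tcp [ 0.4968 -0.1205  0.2601] psi 33.5 tilt [ 0.  0. -1.] w 0.0951 F [ 0.1 -1.3  0.4] 0.0
 shift 9 x [ 3.28 -1.83  0.  ] total [ 2.953e+01 -1.645e+01  1.000e-02]
 shift 2 x [0.   0.   3.45] total [0.  0.  6.9]
```

Request:
arm_command(motion="3.28 -1.83 0 0 9.5; 3.28 -1.83 0 0 9.5; 3.28 -1.83 0 0 9.5; 3.28 -1.83 0 0 9.5; 3.28 -1.83 0 0 9.5")

```text
time_s: 3.2
tool_pos: [0.5832, 0.0461, 0.26]
tool_rot: [3.008, 0.905, 0.0]
wrist_force: [0.1, -0.4, -0.1]
width: 0.0948
grasp_force: 0.0
```

Request:
arm_command(motion="3.28 -1.83 0 0 9.5; 3.28 -1.83 0 0 9.5; 3.28 -1.83 0 0 9.5; 3.28 -1.83 0 0 9.5; 0 0 0 0 9.5")

```text
time_s: 3.7
tool_pos: [0.6526, 0.1816, 0.259]
tool_rot: [-3.007, -0.909, 0.0]
wrist_force: [-0.1, -0.2, -0.9]
width: 0.0949
grasp_force: 0.0
```

Request:
arm_command(motion="0 0 2.3 0 9.5; 0 0 2.3 0 9.5; 0 0 2.3 0 9.5; 0 0 0 0 7; 0 0 0 0 6")

```text
time_s: 4.2
tool_pos: [0.6518, 0.1776, 0.1915]
tool_rot: [3.009, 0.904, -0.0]
wrist_force: [0.5, 0.1, -0.1]
width: 0.084
grasp_force: 0.0
```

Request:
arm_command(motion="0 0 0 0 5.6; 0 0 0 0 5.2; 0 0 0 0 4.6; 0 0 0 0 4; 0 0 0 0 4")

```text
time_s: 4.7
tool_pos: [0.6518, 0.178, 0.1912]
tool_rot: [3.008, 0.905, 0.001]
wrist_force: [0.2, -0.8, 1.5]
width: 0.046
grasp_force: 30.0
```

Request:
arm_command(motion="0 0 -1 0 4; 0 0 -2 0 4; 0 0 -3 0 4; 0 0 0 0 4; 0 0 0 0 4")

```text
time_s: 5.2
tool_pos: [0.6517, 0.178, 0.2517]
tool_rot: [3.008, 0.904, 0.002]
wrist_force: [-0.3, -0.1, -1.9]
width: 0.0459
grasp_force: 30.0
```

```bash
python3 plan.py 4 .650,-.182,.255 .65,-.182,.066
python3 - <<'E'
from h import *
ims=[]
for n in("top","side"):
  p,d=eyes.grab_frame(n); P=cloud(n,d,np.ones_like(d,bool)); P=P[np.hypot(P[:,0]-.65,P[:,1]-.18)<.085]
  for nm,lo,hi in(("honey",.108,.138),("honeylid",.140,.150),("jam",.06,.095),("tublid",.045,.056)):
    Q=P[(P[:,2]>lo)&(P[:,2]<hi)][:,:2]; print(n,nm,len(Q),circ(Q),rect(Q))
  a=p[140:240,230:330] if n=="top" else p[170:270,250:350]
  ims.append(cv2.resize(a,(400,400),interpolation=cv2.INTER_CUBIC))
cv2.imwrite('pics/l1.png',np.hstack(ims))
E
```

```text
t 5.2 tcp [0.6517 0.178  0.2517] psi 33.5 tilt [ 0.001  0.001 -1.   ] w 0.0459 F [-0.3 -0.1 -1.9] 29.999849076848477
 shift 10 x [-2.    2.99 -0.03] total [-20.    29.94  -0.33]
 shift 5 x [0.   0.   3.78] total [ 0.   0.  18.9]
top honey 2 [0.6459 0.149  0.0014 0.    ] (array([645.9, 149. ]), array([2.9, 0. ]), -175.3)h.py:23: RuntimeWarning: Mean of empty slice.
  s=least_squares(f,[*P.mean(0)[:2],r or .05],loss='soft_l1',f_scale=.002); return np.round([*s.x,np.abs(s.fun).mean()],4)
  ret = um.true_divide(
Traceback (most recent call last):
  File "h.py", line 23, in circ
    s=least_squares(f,[*P.mean(0)[:2],r or .05],loss='soft_l1',f_scale=.002); return np.round([*s.x,np.abs(s.fun).mean()],4)
ValueError: Initial guess is outside of provided bounds
```

Request:
arm_command(motion="-2 3 0 0 4; -2 3 0 0 4; -2 3 0 0 4; -2 3 0 0 4; -2 3 0 0 4")

```text
time_s: 5.75
tool_pos: [0.6504, -0.0036, 0.2498]
tool_rot: [-3.008, -0.905, 0.003]
wrist_force: [0.4, 0.4, -0.2]
width: 0.0456
grasp_force: 30.0
```

Request:
arm_command(motion="-2 3 0 0 4; -2 3 0 0 4; -2 3 0 0 4; -2 3 0 0 4; -2 3 0 0 4")

```text
time_s: 6.25
tool_pos: [0.6498, -0.1839, 0.2497]
tool_rot: [-3.007, -0.904, 0.002]
wrist_force: [0.1, 0.7, -0.8]
width: 0.046
grasp_force: 30.0
```

Request:
arm_command(motion="0 0 2.5 0 4; 0 0 2.5 0 4; 0 0 2.5 0 4; 0 0 0 0 4; 0 0 0 0 4")

```text
time_s: 6.75
tool_pos: [0.6502, -0.1825, 0.1757]
tool_rot: [-3.008, -0.904, 0.002]
wrist_force: [-0.1, -0.1, -0.2]
width: 0.0456
grasp_force: 30.0
```

```bash
python3 plan.py 4 .65,-.182,.066
python3 - <<'E'
from h import *
ims=[]
s=ctrl.get_state()["tool_pos"]
for n in("top","side"):
  p,d=eyes.grab_frame(n); np.savez(f'f1{n}.npz',p=p,d=d); A=cloud(n,d,np.ones_like(d,bool)); P=A[np.hypot(A[:,0]-.65,A[:,1]-.18)<.085]
  for nm,lo,hi in(("honey",.108,.138),("honeylid",.140,.150),("jam",.06,.095),("tublid",.045,.056)):
    Q=P[(P[:,2]>lo)&(P[:,2]<hi)][:,:2]; print(n,nm,len(Q),len(Q)>5 and (circ(Q),rect(Q)))
  Q=A[np.hypot(A[:,0]-s[0],A[:,1]-s[1])<.035]; Q=Q[Q[:,2]<s[2]-.014]
  print(n,"cup lower",len(Q), np.percentile(Q[:,2],[1,5,50,95]).round(3))
  for lo in (-.05,-.04,-.03,-.02):
    q=Q[np.abs(Q[:,2]-s[2]-lo)<.006]; print(lo,len(q),len(q)>0 and (q.mean(0)-s).round(4))
  ims.append(cv2.resize(p[140:240,230:470] if n=="top" else p[130:270,230:350],(400,400) if n=="side" else (400,167),interpolation=cv2.INTER_CUBIC))
ims[0]=np.vstack([ims[0],np.zeros((233,400,3),np.uint8)])
cv2.imwrite('pics/l1.png',np.hstack(ims))
E
```

```text
t 6.75 tcp [ 0.6502 -0.1825  0.1757] psi 33.5 tilt [-0.001 -0.001 -1.   ] w 0.0456 F [-0.1 -0.1 -0.2] 29.999820683151484
 shift 3 x [ 0.   -0.02  3.66] total [ 1.000e-02 -5.000e-02  1.097e+01]
top honey 65 (array([0.6532, 0.1832, 0.0304, 0.0024]), (array([649.2, 180.2]), array([47.4, 51.8]), 32.1))
top honeylid 415 (array([0.651 , 0.1819, 0.02  , 0.0058]), (array([651.5, 182. ]), array([50.5, 49.6]), 31.2))
top jam 83 (array([6.528e-01, 1.832e-01, 3.230e-02, 5.000e-04]), (array([646.5, 178.7]), array([49.9, 64.5]), 34.2))
top tublid 447 (array([0.659 , 0.1885, 0.0468, 0.0059]), (array([653.3, 181.3]), array([ 63.5, 109.3]), 53.5))
top cup lower 117 [0.002 0.003 0.007 0.009]
-0.05 0 False
-0.04 0 False
-0.03 0 False
-0.02 0 False
side honey 192 (array([0.6535, 0.1784, 0.029 , 0.0026]), (array([656.3, 197.9]), array([36.8, 64.8]), 78.7))
side honeylid 219 (array([0.6535, 0.1839, 0.0211, 0.0059]), (array([654. , 181.8]), array([51.5, 54.5]), 30.9))
side jam 231 (array([0.6548, 0.1799, 0.0329, 0.0016]), (array([651. , 199.2]), array([65., 35.]), 10.9))
side tublid 290 (array([0.65  , 0.169 , 0.0491, 0.0071]), (array([656.3, 180.6]), array([ 68.7, 113.4]), 54.9))
side cup lower 244 [0.003 0.004 0.009 0.154]
-0.05 0 False
-0.04 45 [ 0.0029  0.0084 -0.0391]
-0.03 23 [ 0.0013  0.0073 -0.0315]
-0.02 15 [ 0.0015  0.0109 -0.0192]
```

View pics/l1.png

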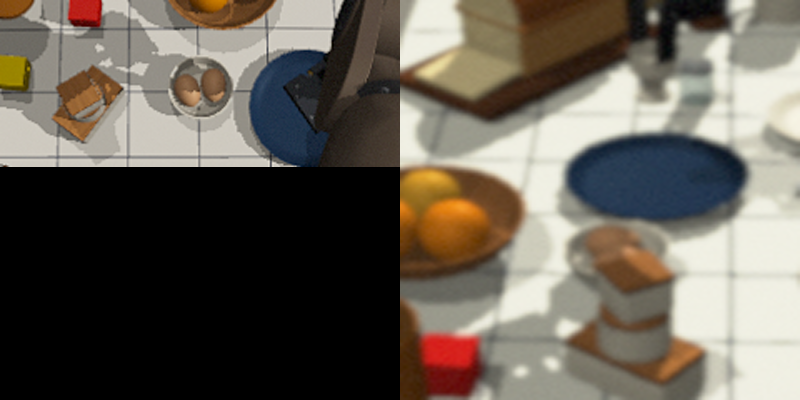

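The side view shows the cup hanging upright in the gripper over the plate. The stack at about (635,310) in the crop is undisturbed, with honey yaw about 31°. Next I lower the cup.

Request:
arm_command(motion="0 0 3.5 0 4; 0 0 3.5 0 4; 0 0 3 0 4; 0 0 1.5 0 4; 0 0 0.4 0 4")

```text
time_s: 7.35
tool_pos: [0.6502, -0.1825, 0.0564]
tool_rot: [-3.008, -0.904, 0.001]
wrist_force: [-1.6, 1.0, -0.4]
width: 0.0459
grasp_force: 30.0
```

Request:
arm_command(motion="0 0 0.1 0 4; 0 0 0.1 0 4; 0 0 0.05 0 4; 0 0 0 0 4; 0 0 0 0 4")

```text
time_s: 7.85
tool_pos: [0.6505, -0.1827, 0.055]
tool_rot: [3.008, 0.904, 0.001]
wrist_force: [-0.5, 0.3, -0.6]
width: 0.0456
grasp_force: 30.0
```

Request:
arm_command(motion="0 0 0.1 0 4; 0 0 0 0 4; 0 0 0 0 4")

```text
time_s: 8.15
tool_pos: [0.6503, -0.1826, 0.0534]
tool_rot: [-3.009, -0.905, 0.0]
wrist_force: [-0.3, 0.0, -1.3]
width: 0.0459
grasp_force: 30.0
```

Request:
arm_command(motion="0 0 0.05 0 4; 0 0 0 0 4; 0 0 0 0 4")

```text
time_s: 8.45
tool_pos: [0.6504, -0.1826, 0.0532]
tool_rot: [3.008, 0.904, 0.0]
wrist_force: [-0.8, 0.4, 3.5]
width: 0.0457
grasp_force: 30.0
```

Request:
arm_command(motion="0 0 0 0 4.8; 0 0 0 0 5.2; 0 0 0 0 6; 0 0 0 0 7; 0 0 0 0 7.5")

```text
time_s: 8.95
tool_pos: [0.6503, -0.1825, 0.0528]
tool_rot: [-3.009, -0.905, 0.0]
wrist_force: [-0.5, 0.4, -0.5]
width: 0.07
grasp_force: 0.0
```

Request:
arm_command(motion="0 0 -1 0 7.5; 0 0 -3 0 7.5; 0 0 -4 0 7.5; 0 0 -4 0 7.5; 0 0 -3 0 7.5")

```text
time_s: 9.45
tool_pos: [0.6506, -0.1826, 0.2065]
tool_rot: [3.007, 0.904, 0.003]
wrist_force: [0.4, -0.3, -0.1]
width: 0.0751
grasp_force: 0.0
```

```bash
python3 plan.py 4.5 .65,-.182,.203,31.2 .6525,.181,.203 .6525,.181,.118
python3 - <<'E'
from h import *
p,d=eyes.grab_frame("side"); A=cloud("side",d,np.ones_like(d,bool));Q=A[(np.hypot(A[:,0]-.65,A[:,1]+.18)<.06)]
for lo,hi in((.028,.04),(.045,.06),(.06,.072)):
  q=Q[(Q[:,2]>lo)&(Q[:,2]<hi)];print(lo,len(q),len(q)>4 and circ(q[:,:2]))
E
```

```text
t 9.45 tcp [ 0.6506 -0.1826  0.2065] psi 33.5 tilt [ 0.002  0.002 -1.   ] w 0.0751 F [ 0.4 -0.3 -0.1] 0.0
 turn 1 x 2.27
 shift 1 x [-0.02 -0.09  0.35] total [-0.02 -0.09  0.35]
 shift 9 x [ 2.11 -3.44 -0.  ] total [ 19.02 -30.92  -0.  ]
 shift 2 x [0.   0.   4.25] total [0.  0.  8.5]
0.028 12 [ 0.6511 -0.1775  0.0107  0.0015]
0.045 77 [ 0.6523 -0.1821  0.0225  0.002 ]
0.06 71 [ 0.6528 -0.1818  0.0218  0.0026]
```

Request:
arm_command(motion="0 0 0 2.3 7.5; 2.11 -3.44 0 0 7.5; 2.11 -3.44 0 0 7.5; 2.11 -3.44 0 0 7.5; 2.11 -3.44 0 0 7.5")

```text
time_s: 10.0
tool_pos: [0.6511, -0.0197, 0.2035]
tool_rot: [3.026, 0.843, 0.001]
wrist_force: [-0.5, -0.3, 0.9]
width: 0.075
grasp_force: 0.0
```

Request:
arm_command(motion="2.11 -3.44 0 0 7.5; 2.11 -3.44 0 0 7.5; 2.11 -3.44 0 0 7.5; 2.11 -3.44 0 0 7.5; 2.11 -3.44 0 0 7.5")

```text
time_s: 10.5
tool_pos: [0.6523, 0.1823, 0.2036]
tool_rot: [3.026, 0.844, 0.001]
wrist_force: [-0.0, 0.7, 0.2]
width: 0.075
grasp_force: 0.0
```

```bash
python3 plan.py 4.5 .6525,.1815,.119
```

```text
t 10.5 tcp [0.6523 0.1823 0.2036] psi 31.2 tilt [ 0.  0. -1.] w 0.075 F [-0.   0.7  0.2] 0.0
 shift 2 x [-0.01  0.04  4.23] total [-0.03  0.08  8.46]
```

Request:
arm_command(motion="0 0 3 0 7.5; 0 0 3 0 7.5; 0 0 2 0 7.5; 0 0 0.4 0 7; 0 0 0 0 6.4")

```text
time_s: 11.0
tool_pos: [0.6526, 0.1806, 0.1191]
tool_rot: [3.026, 0.844, -0.001]
wrist_force: [-0.0, -1.1, 0.3]
width: 0.0667
grasp_force: 0.0
```

Request:
arm_command(motion="0 0 0 0 5.8; 0 0 0 0 5.5; 0 0 0 0 5.3; 0 0 0 0 5.2; 0 0 0 0 5.1")

```text
time_s: 11.5
tool_pos: [0.6527, 0.1806, 0.1194]
tool_rot: [3.026, 0.844, 0.001]
wrist_force: [0.2, 0.4, 3.4]
width: 0.0515
grasp_force: 30.0
```

Request:
arm_command(motion="0 0 0 0 4.8; 0 0 0 0 4.5; 0 0 0 0 4.5; 0 0 0 0 4.5")

```text
time_s: 11.9
tool_pos: [0.6528, 0.1806, 0.1194]
tool_rot: [3.026, 0.844, 0.001]
wrist_force: [-1.0, -1.5, 6.2]
width: 0.0513
grasp_force: 30.0
```

Request:
arm_command(motion="0 0 -0.5 0 4.5; 0 0 -1.5 0 4.5; 0 0 -3 0 4.5; 0 0 -3 0 4.5; 0 0 0 0 4.5")

```text
time_s: 12.4
tool_pos: [0.6541, 0.1811, 0.2041]
tool_rot: [3.025, 0.844, 0.011]
wrist_force: [0.2, -0.1, -1.5]
width: 0.0518
grasp_force: 30.0
```

```bash
python3 plan.py 3.5 .454,.0005,.19 .454,.0005,.0315
```

```text
t 12.4 tcp [0.6541 0.1811 0.2041] psi 31.2 tilt [ 0.007  0.003 -1.   ] w 0.0518 F [ 0.2 -0.1 -1.5] 29.999679923057556
 shift 8 x [-3.31  0.64  0.18] total [-26.47   5.09   1.41]
 shift 5 x [0.   0.   3.17] total [ 0.    0.   15.85]
```

Request:
arm_command(motion="-3.3 0.63 0 0 4.5; -3.3 0.63 0 0 4.5; -3.3 0.63 0 0 4.5; -3.3 0.63 0 0 4.5; -3.3 0.63 0 0 4.5")

```text
time_s: 12.9
tool_pos: [0.5263, 0.0676, 0.1988]
tool_rot: [-3.026, -0.844, 0.001]
wrist_force: [0.4, -0.1, -0.5]
width: 0.0513
grasp_force: 30.0
```

Request:
arm_command(motion="-3.3 0.63 0 0 4.5; -3.3 0.63 0 0 4.5; -3.3 0.63 0 0 4.5; 0 0 2 0 4.5; 0 0 0 0 4.5")

```text
time_s: 13.4
tool_pos: [0.4514, 0.0006, 0.1779]
tool_rot: [-3.026, -0.842, 0.004]
wrist_force: [-0.6, 0.0, -1.5]
width: 0.0515
grasp_force: 30.0
```

```bash
python3 plan.py 3.5 .454,.0005,.0315
python3 - <<'E'
from h import *
for n in("top","side"):
  p,d=eyes.grab_frame(n); A=cloud(n,d,np.ones_like(d,bool)); P=A[np.hypot(A[:,0]-.65,A[:,1]-.18)<.085]
  for nm,lo,hi in(("jamlid",.093,.103),("jam",.06,.09),("tublid",.045,.056)):
    Q=P[(P[:,2]>lo)&(P[:,2]<hi)][:,:2]; print(n,nm,len(Q),len(Q)>5 and (circ(Q),rect(Q)))
E
```

```text
t 13.4 tcp [0.4514 0.0006 0.1779] psi 31.1 tilt [-0.002 -0.002 -1.   ] w 0.0515 F [-0.6  0.  -1.5] 29.99979257583618
 shift 5 x [0.04 0.03 2.93] total [ 0.21  0.14 14.64]
top jamlid 476 (array([0.6522, 0.1828, 0.0223, 0.0062]), (array([652. , 183.5]), array([61.7, 61.1]), 44.7))
top jam 58 (array([6.530e-01, 1.833e-01, 3.280e-02, 3.000e-04]), (array([638.2, 180.8]), array([36.7, 65.6]), 9.1))
top tublid 459 (array([0.6578, 0.1875, 0.0464, 0.0059]), (array([653.1, 181.1]), array([ 64.9, 109. ]), 53.6))
side jamlid 260 (array([0.6548, 0.1836, 0.0228, 0.0063]), (array([655., 182.]), array([63.2, 61.6]), 67.6))
side jam 194 (array([0.6547, 0.1806, 0.0324, 0.0015]), (array([650.1, 200. ]), array([65.5, 36.1]), 13.6))
side tublid 285 (array([0.6511, 0.1708, 0.0486, 0.0069]), (array([656.1, 180.7]), array([ 66.8, 114.3]), 55.4))
```

Request:
arm_command(motion="0.1 0.05 3.5 0 4.5; 0 0 3.5 0 4.5; 0 0 3.5 0 4.5; 0 0 2.5 0 4.5; 0 0 1.2 0 4.5")

```text
time_s: 14.0
tool_pos: [0.454, 0.0015, 0.0353]
tool_rot: [-3.025, -0.845, 0.003]
wrist_force: [-0.2, -0.4, -1.5]
width: 0.0515
grasp_force: 30.0
```

Request:
arm_command(motion="0 0 0 0 4.5; 0 0 0.2 0 4.5; 0 0 0 0 4.5")

```text
time_s: 14.3
tool_pos: [0.4545, 0.0011, 0.0356]
tool_rot: [3.025, 0.844, 0.002]
wrist_force: [0.4, 0.0, -1.4]
width: 0.0518
grasp_force: 30.0
```

Request:
arm_command(motion="0 0 0.3 0 4.5; 0 0 0.1 0 4.5; 0 0 0 0 4.5; 0 0 0 0 4.5")

```text
time_s: 14.7
tool_pos: [0.4539, 0.0009, 0.0311]
tool_rot: [3.026, 0.844, 0.0]
wrist_force: [0.6, 0.2, -1.9]
width: 0.0516
grasp_force: 30.0
```

Request:
arm_command(motion="0 0 0.1 0 4.5; 0 0 0 0 4.5; 0 0 0 0 4.5")

```text
time_s: 15.0
tool_pos: [0.4539, 0.0009, 0.0299]
tool_rot: [3.026, 0.844, -0.0]
wrist_force: [-0.1, 0.2, -1.2]
width: 0.0517
grasp_force: 30.0
```

Request:
arm_command(motion="0 0 0.05 0 4.5; 0 0 0 0 4.5; 0 0 0 0 4.5")

```text
time_s: 15.3
tool_pos: [0.4539, 0.0009, 0.0294]
tool_rot: [3.026, 0.844, 0.0]
wrist_force: [-0.1, 0.6, -1.3]
width: 0.0514
grasp_force: 30.0
```

Request:
arm_command(motion="0 0 0.05 0 4.5; 0 0 0 0 4.5; 0 0 0 0 4.5")

```text
time_s: 15.6
tool_pos: [0.4539, 0.001, 0.0293]
tool_rot: [3.026, 0.844, 0.001]
wrist_force: [-2.3, -0.0, 6.7]
width: 0.0517
grasp_force: 30.0
```

Request:
arm_command(motion="0 0 0.05 0 4.5; 0 0 0 0 4.5; 0 0 0 0 4.5")

```text
time_s: 15.9
tool_pos: [0.4539, 0.001, 0.0293]
tool_rot: [3.026, 0.844, 0.001]
wrist_force: [-3.3, 0.9, 17.7]
width: 0.0519
grasp_force: 30.0
```

Request:
arm_command(motion="0 0 -0.05 0 4.5; 0 0 -0.02 0 5.3; 0 0 0 0 5.6; 0 0 0 0 6.4; 0 0 0 0 7.2")

```text
time_s: 16.4
tool_pos: [0.4539, 0.0009, 0.029]
tool_rot: [3.026, 0.844, -0.0]
wrist_force: [-0.2, 0.4, -0.3]
width: 0.0666
grasp_force: 0.0
```

Request:
arm_command(motion="0 0 -1 0 7.2; 0 0 -3 0 7.5; 0 0 -4 0 8; 0 0 -4 0 8.5; 0 0 -2 0 8.7")

```text
time_s: 16.9
tool_pos: [0.4544, 0.0009, 0.1728]
tool_rot: [3.024, 0.844, 0.006]
wrist_force: [0.6, -0.5, -0.1]
width: 0.0856
grasp_force: 0.0
```

```bash
python3 plan.py 4.5 .6535,.182,.17 .6535,.182,.074
```

```text
t 16.9 tcp [0.4544 0.0009 0.1728] psi 31.2 tilt [ 0.003  0.003 -1.   ] w 0.0856 F [ 0.6 -0.5 -0.1] 0.0
 shift 6 x [ 4.4  -0.86  0.05] total [26.4  -5.19  0.28]
 shift 3 x [0.  0.  3.2] total [0.  0.  9.6]
```

Request:
arm_command(motion="4.4 -0.86 0 0 8.7; 4.4 -0.86 0 0 8.7; 4.4 -0.86 0 0 8.7; 4.4 -0.86 0 0 8.7; 4.4 -0.86 0 0 8.7")

```text
time_s: 17.4
tool_pos: [0.6208, 0.1531, 0.17]
tool_rot: [3.026, 0.844, 0.0]
wrist_force: [-0.0, -1.5, -0.6]
width: 0.087
grasp_force: 0.0
```

Request:
arm_command(motion="4.4 -0.86 0 0 8.7; 0 0 0 0 8.7; 0 0 0 0 8.7")

```text
time_s: 17.7
tool_pos: [0.6527, 0.1822, 0.1689]
tool_rot: [3.026, 0.846, -0.002]
wrist_force: [-0.7, -0.5, -0.4]
width: 0.087
grasp_force: 0.0
```

```bash
python3 plan.py 4.5 .6535,.182,.074
python3 - <<'E'
from h import *
for n in("top","side"):
  p,d=eyes.grab_frame(n); cv2.imwrite(f'pics/c2{n}.png',p); A=cloud(n,d,np.ones_like(d,bool)); P=A[np.hypot(A[:,0]-.454,A[:,1])<.06]
  for nm,lo,hi in(("hlid",.049,.059),("honey",.015,.045)):
    Q=P[(P[:,2]>lo)&(P[:,2]<hi)][:,:2]; print(n,nm,len(Q),len(Q)>5 and rect(Q))
E
```

```text
t 17.7 tcp [0.6527 0.1822 0.1689] psi 31.2 tilt [-0.001 -0.    -1.   ] w 0.087 F [-0.7 -0.5 -0.4] 0.0
 shift 3 x [0.02 0.02 3.16] total [0.06 0.06 9.49]
top hlid 384 (array([452.1,   2. ]), array([50.4, 50. ]), 31.1)
top honey 19 (array([456.2,   4.5]), array([43.2, 52. ]), 31.2)
side hlid 162 (array([ 4.537e+02, -1.000e-01]), array([53.3, 54.6]), 29.8)
side honey 167 (array([459.9,  16.8]), array([40.8, 69.9]), 77.7)
```

View pics/c2side.png

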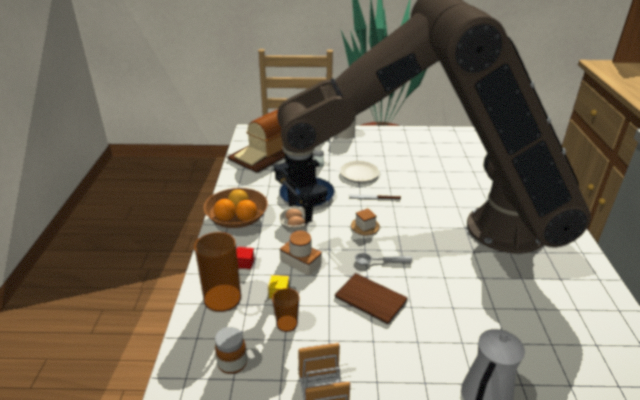

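The side picture shows the honey pot upright on the coaster at (365,222), and the gripper above the jam pot at (300,245). Now I take the jam pot.

Request:
arm_command(motion="0 0 3.5 0 8.7; 0 0 3.5 0 8.7; 0 0 2 0 8.7; 0 0 0.5 0 8.7; 0 0 0 0 7.8")

```text
time_s: 18.3
tool_pos: [0.6528, 0.1811, 0.0745]
tool_rot: [3.026, 0.843, -0.001]
wrist_force: [-1.0, 0.7, 1.1]
width: 0.0828
grasp_force: 0.0
```

Request:
arm_command(motion="0 0 0 0 7.2; 0 0 0 0 6.9; 0 0 0 0 6.7; 0 0 0 0 6.6; 0 0 0 0 6.5")

```text
time_s: 18.8
tool_pos: [0.6535, 0.1815, 0.0747]
tool_rot: [3.025, 0.844, 0.002]
wrist_force: [-0.4, -0.8, 5.0]
width: 0.0653
grasp_force: 5.9
```

Request:
arm_command(motion="0 0 0 0 6.2; 0 0 0 0 6; 0 0 0 0 6; 0 0 0 0 6")

```text
time_s: 19.2
tool_pos: [0.6535, 0.1815, 0.0748]
tool_rot: [3.026, 0.844, 0.002]
wrist_force: [-0.9, -2.8, 5.7]
width: 0.0646
grasp_force: 30.0
```

Request:
arm_command(motion="0 0 -0.5 0 6; 0 0 -1.5 0 6; 0 0 -3 0 6; 0 0 -4 0 6; 0 0 0 0 6")

```text
time_s: 19.7
tool_pos: [0.6551, 0.1824, 0.1704]
tool_rot: [3.025, 0.844, 0.013]
wrist_force: [0.5, 1.2, -3.1]
width: 0.0646
grasp_force: 30.0
```

```bash
python3 plan.py 3.8 .456,-.3335,.164 .456,-.334,.0315
```

```text
t 19.7 tcp [0.6551 0.1824 0.1704] psi 31.2 tilt [ 0.008  0.003 -1.   ] w 0.0646 F [ 0.5  1.2 -3.1] 29.997769044712186
 shift 15 x [-2.92  2.26  0.04] total [-43.74  33.83   0.64]
 shift 4 x [-0.01  0.01  3.31] total [-0.03  0.04 13.25]
```

Request:
arm_command(motion="-2.9 2.25 0 0 6; -2.9 2.25 0 0 6; -2.9 2.25 0 0 6; -2.9 2.25 0 0 6; -2.9 2.25 0 0 6")

```text
time_s: 20.2
tool_pos: [0.5861, 0.0094, 0.164]
tool_rot: [-3.026, -0.844, 0.001]
wrist_force: [1.4, -1.1, -3.1]
width: 0.0649
grasp_force: 30.0
```

Request:
arm_command(motion="-2.9 2.25 0 0 6; -2.9 2.25 0 0 6; -2.9 2.25 0 0 6; -2.9 2.25 0 0 6; -2.9 2.25 0 0 6")

```text
time_s: 20.7
tool_pos: [0.5204, -0.1619, 0.1641]
tool_rot: [-3.026, -0.844, 0.001]
wrist_force: [-0.3, 0.1, -3.7]
width: 0.0642
grasp_force: 30.0
```

Request:
arm_command(motion="-2.9 2.25 0 0 6; -2.9 2.25 0 0 6; -2.9 2.25 0 0 6; -2.9 2.25 0 0 6; 0 0 0 0 6")

```text
time_s: 21.2
tool_pos: [0.4672, -0.301, 0.1639]
tool_rot: [3.027, 0.839, -0.001]
wrist_force: [0.2, -0.1, -3.0]
width: 0.0642
grasp_force: 30.0
```

Request:
arm_command(motion="0 0 0 0 6; 0 0 0 0 6")

```text
time_s: 21.4
tool_pos: [0.4687, -0.2971, 0.164]
tool_rot: [-3.025, -0.844, 0.0]
wrist_force: [0.2, 0.1, -3.2]
width: 0.0643
grasp_force: 30.0
```

```bash
python3 plan.py 3.8 .456,-.3335,.164 .456,-.334,.0315
python3 - <<'E'
from h import *
for n in("top","side"):
  p,d=eyes.grab_frame(n); A=cloud(n,d,np.ones_like(d,bool)); P=A[np.hypot(A[:,0]-.65,A[:,1]-.18)<.085]
  Q=P[(P[:,2]>.043)&(P[:,2]<.058)][:,:2]; print(n,"tub",len(Q),rect(Q))
  r=eyes.outline_of(n,"saucer")[0]; print(n,r["score"],r["extent"],circ(toplane(n,contour(r["region"]),.016)))
E
```

```text
t 21.4 tcp [ 0.4687 -0.2971  0.164 ] psi 31.2 tilt [-0.    -0.001 -1.   ] w 0.0643 F [ 0.2  0.1 -3.2] 29.99797043390572
 shift 2 x [-1.49  1.23  0.  ] total [-2.97  2.45  0.  ]
 shift 4 x [-0.01  0.01  3.31] total [-0.03  0.04 13.25]
top tub 961 (array([653.2, 181.2]), array([ 64.9, 109.2]), 53.8)
top 0.78 [444.6, 246.7, 47.0, 55.9] [ 0.4555 -0.3313  0.0689  0.0103]
side tub 611 (array([656.1, 180.2]), array([ 71.3, 114.5]), 54.5)
side 0.88 [343.3, 159.9, 36.1, 16.0] [ 0.456  -0.3442  0.0702  0.0021]
```

Request:
arm_command(motion="-1.45 1.23 0 0 6; -1.45 1.23 0 0 6; 0 0 3.5 0 6; 0 0 3.5 0 6; 0 0 3 0 6")

```text
time_s: 22.1
tool_pos: [0.4567, -0.3334, 0.0629]
tool_rot: [3.026, 0.845, 0.0]
wrist_force: [-0.2, 0.5, -3.2]
width: 0.0642
grasp_force: 30.0
```

Request:
arm_command(motion="0 0 2 0 6; 0 0 0.7 0 6; 0 0 0.3 0 6; 0 0 0 0 6; 0 0 0 0 6")

```text
time_s: 22.6
tool_pos: [0.4571, -0.3342, 0.0352]
tool_rot: [3.025, 0.844, 0.001]
wrist_force: [0.1, 0.5, -1.9]
width: 0.0644
grasp_force: 30.0
```

Request:
arm_command(motion="0 0 0.3 0 6; 0 0 0.1 0 6; 0 0 0 0 6; 0 0 0 0 6")

```text
time_s: 23.0
tool_pos: [0.4566, -0.334, 0.0302]
tool_rot: [3.026, 0.844, 0.0]
wrist_force: [-0.0, -0.8, -2.7]
width: 0.0643
grasp_force: 30.0
```

Request:
arm_command(motion="0 0 0.05 0 6; 0 0 0 0 6; 0 0 0.05 0 6; 0 0 0 0 6; 0 0 0 0 6")

```text
time_s: 23.5
tool_pos: [0.4566, -0.334, 0.0297]
tool_rot: [3.026, 0.844, 0.0]
wrist_force: [-1.5, 1.2, 7.0]
width: 0.0645
grasp_force: 30.0
```

Request:
arm_command(motion="0 0 0.05 0 6; 0 0 0 0 6; 0 0 0 0 6")

```text
time_s: 23.8
tool_pos: [0.4566, -0.3341, 0.0297]
tool_rot: [3.025, 0.844, 0.001]
wrist_force: [-3.8, 2.3, 11.0]
width: 0.0644
grasp_force: 30.0
```

Request:
arm_command(motion="0 0 -0.05 0 6; 0 0 0 0 6.6; 0 0 0 0 6.8; 0 0 0 0 7.2; 0 0 0 0 7.8")

```text
time_s: 24.3
tool_pos: [0.4567, -0.334, 0.029]
tool_rot: [3.026, 0.844, 0.0]
wrist_force: [0.4, 0.1, -0.1]
width: 0.075
grasp_force: 0.0
```

Request:
arm_command(motion="0 0 0 0 7.8; 0 0 -1 0 7.8; 0 0 -3 0 7.8; 0 0 -4 0 8.7; 0 0 -4 0 8.9")

```text
time_s: 24.8
tool_pos: [0.4564, -0.3337, 0.151]
tool_rot: [-3.026, -0.844, 0.0]
wrist_force: [0.4, 0.2, -0.1]
width: 0.087
grasp_force: 0.0
```

```bash
python3 plan.py 4.5 .4566,-.334,.16,144 .6548,.1803,.16 .6548,.1803,.022; python3 plan.py 4.5 .4566,-.334,.16,-36|tail -1
python3 - <<'E'
from h import *
print(ctrl.get_state()["joint_pos"].round(2))
for n in("top","side"):
  p,d=eyes.grab_frame(n); A=cloud(n,d,np.ones_like(d,bool)); P=A[np.hypot(A[:,0]-.456,A[:,1]+.334)<.06]
  Q=P[(P[:,2]>.045)&(P[:,2]<.06)][:,:2]; print(n,"jam",len(Q),rect(Q),np.percentile(P[:,2],98))
E
```

```text
t 24.8 tcp [ 0.4564 -0.3337  0.151 ] psi 31.2 tilt [-0. -0. -1.] w 0.087 F [ 0.4  0.2 -0.1] 0.0
 turn 14 x -8.06
 shift 1 x [-0.03 -0.01 -0.9 ] total [-0.03 -0.01 -0.9 ]
 shift 13 x [ 1.09  4.1  -0.  ] total [14.2  53.26 -0.  ]
 shift 4 x [0.   0.   3.45] total [ 0.   0.  13.8]
 shift 1 x [ 0.03  0.01 -0.9 ] total [ 0.03  0.01 -0.9 ]
[-0.75  0.47  1.77 -0.    0.91  0.28]
top jam 378 (array([ 463. , -326.4]), array([46.3, 64.1]), 35.5) 0.5281736683143379
side jam 152 (array([ 458.6, -328.9]), array([74.3, 60.1]), 88.3) 0.4153789492049796
```

Request:
arm_command(motion="0 0 -1 -8.1 9.2; 0 0 0 -8.1 9.2; 0 0 0 -8.1 9.2; 0 0 0 -8.1 9.2; 0 0 0 -8.1 9.2")

```text
time_s: 25.4
tool_pos: [0.4564, -0.3338, 0.159]
tool_rot: [-2.541, -1.846, 0.0]
wrist_force: [0.3, -0.5, -0.3]
width: 0.092
grasp_force: 0.0
```

Request:
arm_command(motion="0 0 0 -8.1 9.2; 0 0 0 -8.1 9.2; 0 0 0 -8.1 9.2; 0 0 0 -8.1 9.2; 0 0 0 -8.1 9.2")

```text
time_s: 25.9
tool_pos: [0.4564, -0.3338, 0.159]
tool_rot: [-1.745, -2.612, -0.0]
wrist_force: [-0.9, 0.2, 0.2]
width: 0.0918
grasp_force: 0.0
```

Request:
arm_command(motion="0 0 0 -8.1 9.2; 0 0 0 -8.1 9.2; 0 0 0 -8.1 9.2; 0 0 0 -7.5 9.2; 0 0 0 0 9.2")

```text
time_s: 26.4
tool_pos: [0.4564, -0.3338, 0.159]
tool_rot: [-0.969, -2.988, -0.0]
wrist_force: [0.7, 0.5, -0.8]
width: 0.0922
grasp_force: 0.0
```

```bash
python3 plan.py 4.3 .6548,.1803,.162,144
```

```text
t 26.4 tcp [ 0.4564 -0.3338  0.159 ] psi 144.1 tilt [ 0. -0. -1.] w 0.0922 F [ 0.7  0.5 -0.8] 0.0
 shift 13 x [ 1.08  4.1  -0.02] total [14.1  53.27 -0.3 ]
```

Request:
arm_command(motion="1.08 4.1 0 0 9.2; 1.08 4.1 0 0 9.2; 1.08 4.1 0 0 9.2; 1.08 4.1 0 0 9.2; 1.08 4.1 0 0 9.2")

```text
time_s: 26.9
tool_pos: [0.5338, -0.1348, 0.1592]
tool_rot: [0.979, 2.985, -0.0]
wrist_force: [1.0, -1.1, 0.0]
width: 0.0921
grasp_force: 0.0
```

Request:
arm_command(motion="1.08 4.1 0 0 9.2; 1.08 4.1 0 0 9.2; 1.08 4.1 0 0 9.2; 1.08 4.1 0 0 9.2; 1.08 4.1 0 0 9.2")

```text
time_s: 27.4
tool_pos: [0.6108, 0.0629, 0.1591]
tool_rot: [0.978, 2.985, -0.0]
wrist_force: [0.7, -0.8, 0.5]
width: 0.0917
grasp_force: 0.0
```

Request:
arm_command(motion="1.08 4.1 0 0 9.2; 1.08 4.1 0 0 9.2; 1.08 4.1 0 0 9.2; 0 0 0 0 9.2; 0 0 0 0 9.2")

```text
time_s: 27.9
tool_pos: [0.6562, 0.1804, 0.1585]
tool_rot: [-0.974, -2.986, 0.001]
wrist_force: [0.9, -0.3, -0.8]
width: 0.0921
grasp_force: 0.0
```

```bash
python3 plan.py 4.3 .6548,.1803,.022,144
python3 - <<'E'
from h import *
for n in("top","side"):
  p,d=eyes.grab_frame(n); cv2.imwrite(f'pics/c3{n}.png',p); A=cloud(n,d,np.ones_like(d,bool)); P=A[np.hypot(A[:,0]-.456,A[:,1]+.334)<.06]
  Q=P[(P[:,2]>.048)&(P[:,2]<.058)][:,:2]; print(n,"jam",len(Q),rect(Q))
  r=eyes.outline_of(n,"board")
  for k in r[:2]:
    B=cloud(n,d,k["region"]); print(n,round(k["score"],2),k["extent"],rect(B[np.abs(B[:,2]-.015)<.004][:,:2]))
E
```

```text
t 27.9 tcp [0.6562 0.1804 0.1585] psi 143.9 tilt [ 0.001 -0.001 -1.   ] w 0.0921 F [ 0.9 -0.3 -0.8] 0.0
 shift 4 x [ 0.03 -0.02  3.41] total [ 0.11 -0.09 13.65]
top jam 478 (array([ 456.2, -332.1]), array([62.2, 61.7]), 89.4)
side jam 129 (array([ 458.5, -332. ]), array([71.4, 59.7]), 87.1)
side 0.71 [347.2, 217.4, 34.1, 15.5] (array([462.1,  18.4]), array([54.3, 88.7]), 73.0)
side 0.56 [338.3, 276.8, 70.1, 47.1] (array([457.9, 325. ]), array([115.4, 169.9]), 54.5)
```

View pics/c3top.png

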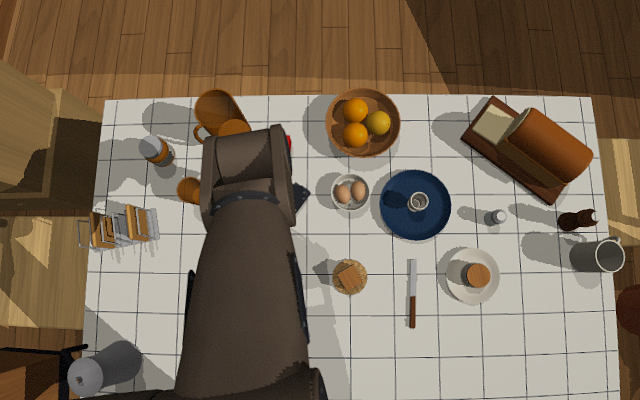

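The top picture shows the cup on the plate at (418,203), the honey pot on the coaster at (349,277) and the jam pot on the saucer at (477,275), all upright. The arm is over the tub. Next I take the tub.

Request:
arm_command(motion="0.1 -0.05 3.5 0 9.2; 0 0 3.5 0 9.2; 0 0 3.5 0 9.2; 0 0 2.4 0 9.2; 0 0 0.6 0 8.5")

```text
time_s: 28.6
tool_pos: [0.6542, 0.1786, 0.0216]
tool_rot: [-0.973, -2.983, 0.003]
wrist_force: [-0.4, 0.0, 0.7]
width: 0.0883
grasp_force: 0.0
```

Request:
arm_command(motion="0 0 0 0 7.6; 0 0 0 0 7; 0 0 0 0 6.8; 0 0 0 0 6.6; 0 0 0 0 6.5")

```text
time_s: 29.1
tool_pos: [0.6556, 0.1796, 0.0252]
tool_rot: [0.971, 2.987, -0.0]
wrist_force: [-3.7, -3.1, 7.0]
width: 0.0656
grasp_force: 22.8
```

Request:
arm_command(motion="0 0 0 0 6.2; 0 0 0 0 6; 0 0 0 0 6; 0 0 0 0 6")

```text
time_s: 29.5
tool_pos: [0.6556, 0.1796, 0.0251]
tool_rot: [0.971, 2.987, -0.0]
wrist_force: [-2.7, -2.7, 7.1]
width: 0.0654
grasp_force: 30.0
```

Request:
arm_command(motion="0 0 -0.5 0 6; 0 0 -1.5 0 6; 0 0 -3 0 6; 0 0 -4 0 6; 0 0 -1 -0.8 6")

```text
time_s: 30.0
tool_pos: [0.6572, 0.1804, 0.1293]
tool_rot: [0.948, 2.989, 0.005]
wrist_force: [0.1, 0.5, -3.7]
width: 0.0659
grasp_force: 30.0
```

Request:
arm_command(motion="0 0 0 0 6; 0 0 0 0 6")

```text
time_s: 30.2
tool_pos: [0.6548, 0.1798, 0.123]
tool_rot: [-0.95, -2.993, 0.001]
wrist_force: [-0.7, -0.2, -3.0]
width: 0.0656
grasp_force: 30.0
```

```bash
python3 plan.py 3.6 .458,.3235,.125 .458,.3235,.042
```

```text
t 30.2 tcp [0.6548 0.1798 0.123 ] psi 144.8 tilt [ 0.001 -0.001 -1.   ] w 0.0656 F [-0.7 -0.2 -3. ] 29.998697340488434
 shift 7 x [ 3.48  0.05 -0.03] total [24.37  0.38 -0.2 ]
 shift 3 x [0.   0.   2.77] total [0.  0.  8.3]
```

Request:
arm_command(motion="3.48 0.05 0 0 6; 3.48 0.05 0 0 6; 3.48 0.05 0 0 6; 3.48 0.05 0 0 6; 3.48 0.05 0 0 6")

```text
time_s: 30.7
tool_pos: [0.5128, 0.2826, 0.1222]
tool_rot: [-0.951, -2.992, 0.003]
wrist_force: [0.7, 0.9, -2.6]
width: 0.0656
grasp_force: 30.0
```

Request:
arm_command(motion="3.48 0.05 0 0 6; 3.48 0.05 0 0 6; 0 0 0 0 6; 0 0 0 0 6; 0 0 0 0 6")

```text
time_s: 31.2
tool_pos: [0.4588, 0.3228, 0.1232]
tool_rot: [-0.951, -2.993, 0.002]
wrist_force: [-0.2, 0.1, -2.5]
width: 0.0653
grasp_force: 30.0
```

```bash
python3 plan.py 3.6 .458,.3235,.042
```

```text
t 31.2 tcp [0.4588 0.3228 0.1232] psi 144.7 tilt [ 0.    -0.001 -1.   ] w 0.0653 F [-0.2  0.1 -2.5] 29.998767971992493
 shift 3 x [0.04 0.   2.71] total [0.11 0.01 8.12]
```

Request:
arm_command(motion="0 0 3 0 6; 0 0 3 0 6; 0 0 1.2 0 6; 0 0 0.6 0 6; 0 0 0 0 6")

```text
time_s: 31.7
tool_pos: [0.4589, 0.3229, 0.0458]
tool_rot: [-0.952, -2.994, 0.001]
wrist_force: [-0.5, 1.0, -2.5]
width: 0.0654
grasp_force: 30.0
```

Request:
arm_command(motion="0 0 0 0 6; 0 0 0.2 0 6; 0 0 0 0 6; 0 0 0 0 6")

```text
time_s: 32.1
tool_pos: [0.4587, 0.3233, 0.0445]
tool_rot: [0.95, 2.994, 0.001]
wrist_force: [-0.8, -0.5, -3.1]
width: 0.0654
grasp_force: 30.0
```

Request:
arm_command(motion="0 0 0.1 0 6; 0 0 0 0 6; 0 0 0 0 6")

```text
time_s: 32.4
tool_pos: [0.4585, 0.3232, 0.0431]
tool_rot: [0.951, 2.994, -0.0]
wrist_force: [-0.2, -0.6, -4.1]
width: 0.0654
grasp_force: 30.0
```

Request:
arm_command(motion="0 0 0.15 0 6; 0 0 0.05 0 6; 0 0 0 0 6; 0 0 0 0 6")

```text
time_s: 32.8
tool_pos: [0.4585, 0.3232, 0.041]
tool_rot: [-0.951, -2.994, 0.0]
wrist_force: [0.1, 0.1, -2.3]
width: 0.0655
grasp_force: 30.0
```

Request:
arm_command(motion="0 0 0.05 0 6; 0 0 0 0 6; 0 0 0 0 6")

```text
time_s: 33.1
tool_pos: [0.4586, 0.3232, 0.0406]
tool_rot: [0.951, 2.994, -0.0]
wrist_force: [0.7, -0.7, -4.2]
width: 0.0655
grasp_force: 30.0
```

Request:
arm_command(motion="0 0 0.05 0 6; 0 0 0 0 6; 0 0 0 0 6")

```text
time_s: 33.4
tool_pos: [0.4586, 0.3232, 0.0402]
tool_rot: [0.951, 2.994, 0.0]
wrist_force: [0.4, -0.7, -1.9]
width: 0.0652
grasp_force: 30.0
```

Request:
arm_command(motion="0 0 0.05 0 6; 0 0 0 0 6; 0 0 0 0 6")

```text
time_s: 33.7
tool_pos: [0.4586, 0.3232, 0.0401]
tool_rot: [0.951, 2.994, 0.0]
wrist_force: [-2.3, -2.2, 6.0]
width: 0.0656
grasp_force: 30.0
```

Contact. I release, rise and back off for a last look.

Request:
arm_command(motion="0 0 0 0 6.7; 0 0 0 0 7; 0 0 0 0 7.6; 0 0 0 0 8.4; 0 0 0 0 9")

```text
time_s: 34.2
tool_pos: [0.4585, 0.3232, 0.0395]
tool_rot: [0.951, 2.994, -0.0]
wrist_force: [-0.6, 0.1, 0.2]
width: 0.0862
grasp_force: 0.0
```

Request:
arm_command(motion="0 0 -1 0 9; 0 0 -3 0 9; 0 0 -4 0 9; 0 0 -4 0 9; 0 0 -4 0 9")

```text
time_s: 34.7
tool_pos: [0.4582, 0.3231, 0.202]
tool_rot: [0.951, 2.994, 0.0]
wrist_force: [-0.2, 0.7, -0.6]
width: 0.0899
grasp_force: 0.0
```

```bash
python3 plan.py 4.5 .6,.14,.25
```

```text
t 34.7 tcp [0.4582 0.3231 0.202 ] psi 144.8 tilt [-0.  0. -1.] w 0.0899 F [-0.2  0.7 -0.6] 0.0
 shift 6 x [-3.69 -1.13 -0.8 ] total [-22.14  -6.78  -4.8 ]
```

Request:
arm_command(motion="-3.7 -1.13 -0.8 0 9; -3.7 -1.13 -0.8 0 9; -3.7 -1.13 -0.8 0 9; -3.7 -1.13 -0.8 0 9; -3.7 -1.13 -0.8 0 9")

```text
time_s: 35.2
tool_pos: [0.5777, 0.169, 0.2409]
tool_rot: [0.951, 2.994, 0.0]
wrist_force: [0.4, 0.7, -0.2]
width: 0.0902
grasp_force: 0.0
```

Request:
arm_command(motion="0 0 0 0 9; 0 0 0 0 9; 0 0 0 0 9; 0 0 0 0 9; 0 0 0 0 9")

```text
time_s: 35.7
tool_pos: [0.5765, 0.1712, 0.2396]
tool_rot: [-0.949, -2.995, 0.0]
wrist_force: [0.7, -0.5, 0.9]
width: 0.0902
grasp_force: 0.0
```

Run:
```python
from h import *
ims=[]
for n in("top","side"):
  p,d=eyes.grab_frame(n); ims.append(cv2.resize(p,(480,300))); A=cloud(n,d,np.ones_like(d,bool))
  for nm,x,y,lo,hi in(("tub",.458,.323,.059,.07),("board",.458,.323,.011,.019),("jam",.457,-.334,.048,.058),("honey",.454,.001,.049,.059),("cup",.65,-.182,.055,.075),("tumbler",.681,.425,.06,.1)):
    P=A[np.hypot(A[:,0]-x,A[:,1]-y)<(.11 if nm=="board" else .075)]; Q=P[(P[:,2]>lo)&(P[:,2]<hi)][:,:2]; print(n,nm,len(Q),len(Q)>5 and rect(Q))
cv2.imwrite('pics/fin.png',np.vstack(ims))
```

```text
top tub 0 False
top board 2 False
top jam 476 (array([ 456.2, -332.4]), array([61.8, 62.7]), 0.2)
top honey 388 (array([452.1,   2.1]), array([50.5, 50. ]), 31.1)
top cup 113 (array([ 650.1, -181. ]), array([47.8, 45.4]), 90.0)
top tumbler 138 (array([677.8, 443.4]), array([22.3, 59.1]), 89.5)
side tub 755 (array([458.6, 324.5]), array([ 71.1, 111.3]), 55.8)
side board 806 (array([457.8, 325.2]), array([113.6, 171.5]), 54.7)
side jam 125 (array([ 456.3, -330.4]), array([64.3, 63.4]), 53.1)
side honey 167 (array([455.1,   1. ]), array([53.2, 56.2]), 27.3)
side cup 78 (array([ 654.9, -181.4]), array([41.1, 51.5]), 8.8)
side tumbler 580 (array([679.5, 418.4]), array([69.1, 69.5]), 47.3)
```

View pics/fin.png

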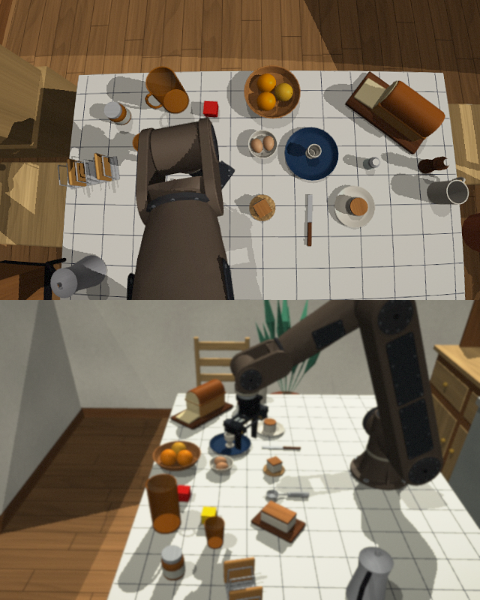

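The final pictures show the cup on the plate (314,150 top), honey pot on the coaster (263,207), jam pot on the saucer (355,207) and tub lengthwise on the board (278,518 side). The tub's centre measures about 1 mm off the board's. The glass, bowl and look-alikes stand where they were, and the arm is clear.

```bash
python3 -c "
from station import ctrl
print(ctrl.hand_in())"
```

```text
the job is handed in; nothing more can be done
None
```

The stack is apart and the job is handed in: the egg cup, honey pot, jam pot and butter tub stand upright in the middle of their places, with the tub lengthwise along the board and the glass and egg bowl left alone.

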